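# Nest the arched tray after carving class

## Task

The carving class is over. By its wooden handle, pick up the blue lift-out tray whose outline matches the dark bottom tray (one end square, one end half-round), turn it until the outlines agree, round end over round end, and lower it in, not dropping it, so that it sits flat on the bottom tray's floor; then let go. Leave the rectangular tray and the paper cup alone, and do not shove the bottom tray about.

Things in the scene. Friction and masses are not known exactly. Their poses are not given: they have to be found in the camera images.
- arched_tray: Blue open lift-out tray, one end square, the other half-round. Leaning 3 mm walls: 120 x 92 mm outside at the floor, 142 x 114 at the rim, 40 high; 0.15 to 0.31 kg. Origin: centre of underside, midway between the ends; x to the half-round end, z up. Pale square wooden handle post in the middle, 28 x 28 mm (sides along x and y), top 82 mm above the underside; pinch it above the rim across x or y, whichever suits.
- bottom_tray: Dark navy tray, no handle, loose, 0.6 kg; same outline, larger: inside 130 x 102 mm at the floor, 150 x 122 at the rim, 36 high, floor 4 mm. Origin: centre of underside, midway between the ends; x to its half-round end, z up. When nested, the arched tray's origin is 4 mm straight above this one, x axes the same way, about 5 mm play all round; the leaning walls guide it in.
- square_tray: Bystander: a blue lift-out tray of the same size, height, colour and handle as the arched one but rectangular, both ends square; it does not fit the bottom tray. Origin: centre of its underside, x along its length, z up.
- paper_cup: Bystander: an empty pale paper cup standing upright, 80 mm across the rim, 95 mm high, light. Origin: centre of its underside.
There are look-alikes about, which are no part of the job. What is shaped like the arched_tray but yellow is not meant.

How it is judged:
On the way, in this order (a step that is already met when the one before it is completed fails the run):
1. the arched tray is lifted clear of the table, held by the gripper (height (world z) of arched_tray above 0.045 m and contact force between the fingers and arched_tray above 0.5 N), for 0.2 s.
2. still held, it is lowered inside the bottom tray's rim, its underside at most 30 mm above the bottom tray's underside (z of arched_tray in the frame of bottom_tray below 0.03 m and horizontal distance between arched_tray and bottom_tray below 0.025 m and contact force between the fingers and arched_tray above 0.5 N), for 0.1 s.
At the end, for the whole second after the job is handed in: The arched tray is released and at rest in the bottom tray: underside less than 10 mm above the bottom tray's underside, centres within 15 mm, long axes within 0.2 rad (it seats only round end to round end), both level within 0.1 rad, the bottom tray standing on the table (z of arched_tray in the frame of bottom_tray between 0 and 0.01 m and horizontal distance between arched_tray and bottom_tray below 0.015 m and angle between the x axis of arched_tray and the x axis of bottom_tray, either way round below 0.2 rad and angle between each of arched_tray, bottom_tray's own z axis and vertical below 0.1 rad and height (world z) of bottom_tray between -0.01 and 0.01 m and linear speed of arched_tray below 0.02 m/s); the robot touches nothing.
It fails at once if the rectangular tray is moved by more than 25 mm (distance of square_tray from where it was at the start of the episode above 0.025 m).
It fails at once if the paper cup is moved by more than 25 mm or tipped over (distance of paper_cup from where it was at the start of the episode above 0.025 m or angle between paper_cup's own z axis and vertical above 0.4 rad).
It fails at once if the bottom tray is shoved more than 50 mm from its place (distance of bottom_tray from where it was at the start of the episode above 0.05 m).
It also fails if it takes over 40 s, if anything falls off the work surface, if the arm or the gripper's body presses on something with over 40 N, if the wrist force passes 120 N, or if a joint passes its speed limit or range.

## Robot

A 7-joint arm with a two-finger parallel gripper is mounted at the origin on the work surface. World frame = base frame: x ahead of the robot, y to its left, z up, the work surface at z = 0. Lengths are in m, angles in rad, forces in N, time in s.
With the tool pointing down it reaches from about 0.4 to 0.85 m from the base axis. Payload 4.5 kg.
Tool frame: the origin (TCP) lies on the centre line of the jaws, within the pads' length; the fingertips stand r.tips_ahead ahead of it and the grasp point (between the pads) is the TCP (r.tips_ahead is the distance from the TCP to the fingertips, in m); z points along the fingers, y is the direction in which the jaws open and shut (so a half turn about z gives the same grasp; the last joint's range is limited). The gripper opens to 88 mm and grips with 3 to 60 N. Pads are 18 mm wide; open, the fingers measure 123 mm over their backs; the gripper's body (75 mm by 187 mm) begins 45 mm behind the grasp point.
Start: joints at [-1.253, 0.689, -0.195, 1.565, 0.157, 0.902, -0.215], TCP at [0.175, 0.6, 0.258] pointing down, gripper open.
Joint ranges: [-3.01, 3.01], [-0.46, 2.08], [-1.47, 1.51], [0.13, 2.56], [-1, 4.14], [0.04, 2.09], [-2.66, 2.66]. Speed limits (rad/s): [2.57, 2.57, 3.14, 3.14, 3.14, 3.14, 3.14].

## Interface

Orientations are given as a unit quaternion [x, y, z, w].
In Python, from plant import r gives the robot as it stands.
- The arm moves only by the shell command python3 -m inch 'ROWS' [FORCE]. ROWS is JSON, a list of rows, each a list of 5 numbers: the shift along the world's x, y, z in units of 25 mm (1.0 is 25 mm), then the turn about the world's z in units of 6 degrees (1.0 is 6 degrees), then the finger opening in mm, from 0 to 88.1. A call has 1 to 5 rows; each row shifts and turns the commanded pose from where the row before left it; what a row does not reach is not made up. A row lasts 1/10 s, in which the tool goes at most 50 mm and 8.59 degrees, less where a joint would pass 70% of its speed; a pose out of reach is approached as far as the arm can. A call is refused whole if a number of a shift passes 1 or a number of a turn 1, either way. A call with a gripper value outside its range is refused whole. The fingers move at their own pace and stop on an object; FORCE is the grip in N (left out, the last holds). Time passes only in rows, so rows that do not move let the fingers close. It gives the time, the measured TCP pose, the force and the opening at its end, in the units of the state.
- r.get_state(): the state, without advancing time (a new reading comes with each control period).
- r.snapshot(name): name is "scene" or "top" or "wrist"; returns a dict with "pixels" (384x512x3 uint8, red, green, blue), "range_z" (384x512 float32, m along the optical axis (not along the pixel's ray), 0 where there is no reading), "K" (3x3 intrinsics, pixels), "position" and "attitude" of the camera in the world. Camera axes: x right, y up, looking along -z (the intrinsics and any distortion apply to the point x, -y, -z); pixel columns grow to the right and rows downward; lengths in m; the calibration is good to about 2 mm. A picture is of the moment at which its call begins.
- r.finish_job(): hands the job in, once; it reports no verdict.
The state is a dict: "clock": time; "q": joint angles; "qd": joint speeds; "joint_torque": joint torques, N m; "tool_pos": TCP position; "eef_rot": TCP orientation; "contact_force": force on the tool from outside, world axes, zero at the start; "moment": the same for the moment, N m; "opening": opening from 0.0 (shut) to 1.0 (fully open).
Only numpy, scipy, OpenCV 4.12 (cv2) and the standard library are available. Lean on these libraries where they do the work, as an engineer would, in place of code of your own. Each camera call takes 0.05 s, during which the arm holds its last target. There are 200 camera calls.

## Working session

There is one attempt and no reset: what is moved stays moved. The work goes in short steps, Python scripts to look and compute and a shell command to move; the robot and the scene stay as the last step left them, time stands still between calls to the robot, and variables do not carry over. Pictures are saved under pics/ and viewed, about 8 in all and at most 12, crops included, and the job is handed in when it is done.

```bash
ls; mkdir -p pics; cat > h.py <<'E'
import numpy as np, cv2
from scipy.spatial.transform import Rotation as R
from plant import r
def snap(n):
    s=r.snapshot(n); np.savez('/tmp/%s.npz'%n,**{k:np.array(v) for k,v in s.items() if k in('pixels','range_z','K','position','attitude')}); return s
def cloud(s):
    K=np.array(s['K']); d=np.array(s['range_z']); v,u=np.mgrid[:d.shape[0],:d.shape[1]]
    p=np.stack([(u-K[0,2])/K[0,0]*d,-(v-K[1,2])/K[1,1]*d,-d],-1)
    a=np.array(s['attitude']); M=a if a.shape==(3,3) else R.from_quat(a).as_matrix()
    P=p@M.T+np.array(s['position']); P[d==0]=np.nan; return P
def save(s,name,crop=None,f=1):
    im=np.array(s['pixels'])[:,:,::-1]
    if crop: u0,v0,u1,v1=crop; im=im[v0:v1,u0:u1]
    cv2.imwrite('pics/'+name,cv2.resize(im,None,fx=f,fy=f,interpolation=cv2.INTER_CUBIC))
E
python3 - <<'E'
from h import *
st=r.get_state(); print(st['clock'],st['tool_pos'],st['eef_rot'],st['opening'],r.tips_ahead)
for n in('top','scene'):
    s=snap(n); save(s,n+'1.png',f=1.5); print(n,s['position'],s['attitude'],s['K'], [k for k in s])
E
```

```text
pics
0.0 [0.17490447 0.59940056 0.25691789] [ 1.41392046e-01  9.89953252e-01 -9.19956496e-04 -3.67033395e-05] 1.0004547548042542 0.019
top [ 0.3488635  -0.02900509  1.10837405] [-0.06704886  0.0509923   0.71150766 -0.69761099] [[414.2163001    0.         254.26189747]
 [  0.         414.2163001  193.51028915]
 [  0.           0.           1.        ]] ['pixels', 'range_z', 'K', 'position', 'attitude']
scene [ 1.05632086 -0.26378909  0.70554172] [0.28147654 0.1837359  0.51514417 0.78844059] [[349.02491845   0.         258.41091959]
 [  0.         349.02491845 192.4972368 ]
 [  0.           0.           1.        ]] ['pixels', 'range_z', 'K', 'position', 'attitude']
```

View pics/top1.png

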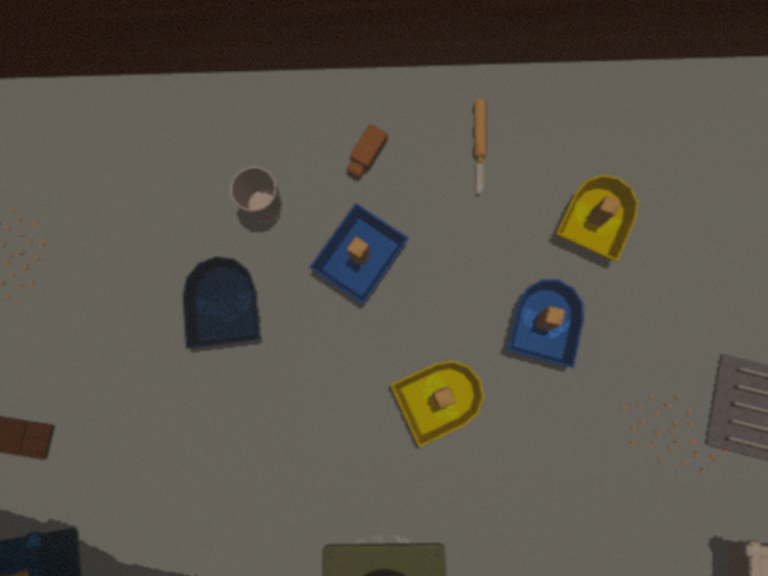

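View pics/scene1.png

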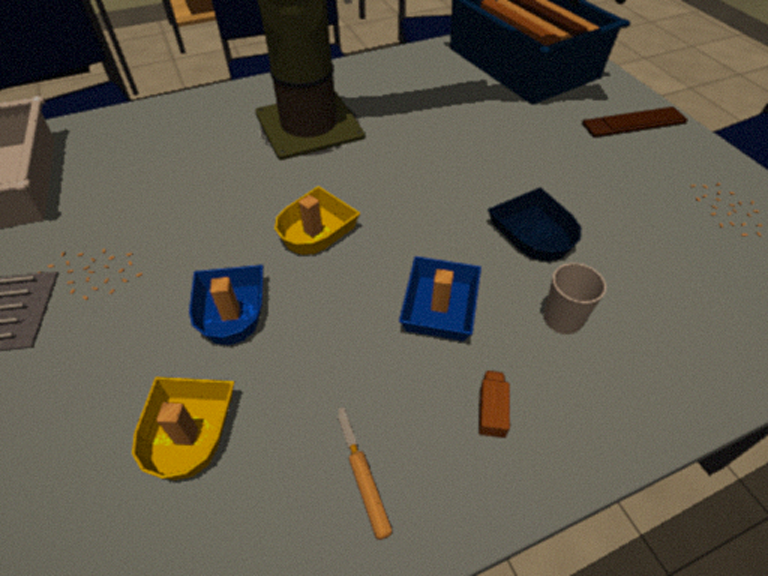

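Candidates in the top picture (768x576 px): blue arched tray (548,322), blue rectangular tray (360,253), yellow arched trays (600,218) and (440,400), and the dark bottom tray (222,303). By the description, the one to pick is the blue tray with one round end at (548,322). Next I measure it and check it in a close crop.

```bash
cat >> h.py <<'E'
def fit(P,c,rad,zr,L,W,zmin=0.006):
    """outline pose from points near c: rim (z>zr-.008)"""
    m=np.isfinite(P[...,0])&(np.hypot(P[...,0]-c[0],P[...,1]-c[1])<rad)
    rim=P[m&(abs(P[...,2]-zr)<.008)]
    xy=rim[:,:2].astype(np.float32)
    # model: arch outline at rim L x W, half-round end with radius W/2
    from scipy.optimize import least_squares
    def sd(q):
        x,y=q[:,0],q[:,1]; xc=L/2-W/2
        box=np.maximum(np.maximum(-L/2-x,abs(y)-W/2),-1)
        rd=np.hypot(x-xc,y)-W/2
        return np.where(x>xc,rd,box)
    best=None
    for a in np.arange(0,2*np.pi,.2):
        f=lambda p:sd((xy-p[:2])@np.array([[np.cos(p[2]),-np.sin(p[2])],[np.sin(p[2]),np.cos(p[2])]]))
        o=least_squares(f,[*np.median(xy,0),a],loss='soft_l1',f_scale=.003)
        if best is None or o.cost<best.cost: best=o
    return best.x,best.cost,len(xy)
E
python3 - <<'E'
from h import *
s=dict(np.load('/tmp/top.npz')); P=cloud(s)
for n,(u,v) in dict(A=(548,322),B=(222,303),S=(360,253),cup=(254,188),Y=(440,400)).items():
    print(n,P[int(v/1.5),int(u/1.5)])
for n,(u,v),z,L,W in(('A',(548,322),.04,.14,.112),('B',(222,303),.036,.153,.125)):
    c=P[int(v/1.5),int(u/1.5)]
    x,cost,k=fit(P,c[:2],.12,z,L,W); print(n,x.round(4),np.degrees(x[2]).round(1),cost,k)
for n,(u,v) in dict(A=(555,318),S=(358,248)).items():
    c=P[int(v/1.5),int(u/1.5)]
    m=(abs(P[...,2]-.082)<.008)&(np.hypot(P[...,0]-c[0],P[...,1]-c[1])<.04); q=P[m]
    print('post',n,q.mean(0).round(4),len(q),cv2.minAreaRect(q[:,:2].astype(np.float32)*1000))
save(s,'crop1.png',(320,170,410,260),6)
E
```

```text
A [ 0.46494063 -0.28072049  0.08117328]
B [0.51794898 0.28235062 0.00683627]
S [0.58873302 0.02791739 0.08236019]
cup [0.73050567 0.22657596 0.0166258 ]
Y [ 0.34117915 -0.09823755  0.08387068]
A [ 0.4731 -0.2926  6.0002] 343.8 0.003786216286552201 445
B [0.5196 0.2785 0.1041] 6.0 0.00095137840211268 453
post A [ 0.474  -0.2928  0.0812] 130 ((474.1753234863281, -293.51068115234375), (28.456008911132812, 27.599586486816406), 75.74871826171875)
post S [0.5978 0.0323 0.0813] 121 ((598.47802734375, 32.650665283203125), (27.321422576904297, 28.192455291748047), 52.88068771362305)
```

View pics/crop1.png

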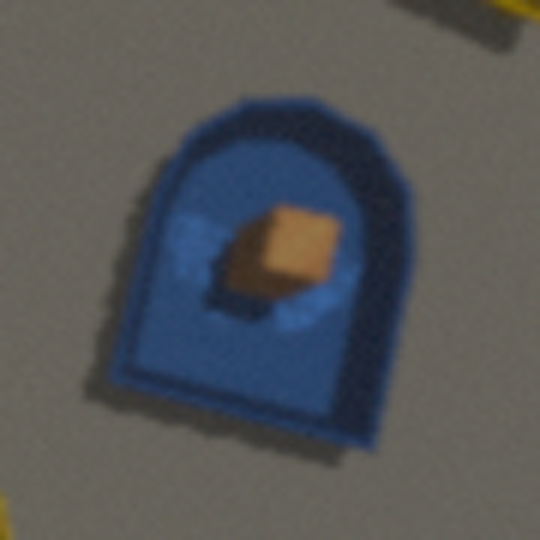

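The crop confirms the choice: blue, square end at the bottom ((110,380) to (375,445)), half-round end at the top (285,98), pale post in the middle.

Measured poses:
- **Tray:** (0.474, -0.293), yaw about -15°.
- **Bottom tray:** (0.520, 0.279), yaw about +5.5°.

The jaws stand at 73.7° and the post needs about 75.2°. I go above it by way of x = 0.475 to stay within reach.

```bash
python3 -m inch '[[1,-1,0,0,88],[1,-1,0,0,88],[1,-1,0,0,88],[1,-1,0,0,88],[1,-1,0,0,88]]' && python3 -m inch '[[1,-1,0,0,88],[1,-1,0,0,88],[1,-1,0,0,88],[1,-1,0,0,88],[1,-1,0,0,88]]' && python3 -m inch '[[1,-1,0,0,88],[1,-1,0,0,88],[0,-1,0,0,88],[0,-1,0,0,88],[0,-1,0,0,88]]'
```

```text
clock: 0.6
tool_pos: [0.3008, 0.4737, 0.2574]
eef_rot: [0.141, 0.99, -0.0, -0.0]
contact_force: [0.2, 0.2, -1.1]
opening: 0.998
clock: 1.1
tool_pos: [0.4257, 0.3487, 0.2574]
eef_rot: [0.141, 0.99, -0.0, -0.0]
contact_force: [0.1, 0.5, -0.2]
opening: 0.997
clock: 1.6
tool_pos: [0.4749, 0.2237, 0.2573]
eef_rot: [0.142, 0.99, -0.0, -0.0]
contact_force: [0.9, 0.4, 0.1]
opening: 1.0
```

```bash
python3 -m inch '[[0,-1,0,0,88],[0,-1,0,0,88],[0,-1,0,0,88],[0,-1,0,0,88],[0,-1,0,0,88]]' && python3 -m inch '[[0,-1,0,0,88],[0,-1,0,0,88],[0,-1,0,0,88],[0,-1,0,0,88],[0,-1,0,0,88]]' && python3 -m inch '[[0,-1,0,0,88],[0,-1,0,0,88],[0,-1,0,0,88],[0,-1,0,0,88],[0,-1,0,0,88]]' && python3 -m inch '[[0,-1,0,0,88],[0,-1,0,0,88],[0,-1,0,0,88],[0,-1,0,0,88],[0,-0.7,0,0.25,88]]'
python3 - <<'E'
from h import *
s=snap('wrist'); save(s,'w1.png',f=1.3); P=cloud(s); st=r.get_state(); print(st['tool_pos'],st['q'],s['position'])
x,c,k=fit(P,(.474,-.293),.12,.04,.14,.112); print(x,np.degrees(x[2]),c,k)
q=P[(abs(P[...,2]-.082)<.005)&(np.hypot(P[...,0]-.474,P[...,1]+.293)<.04)]
print('post',len(q),q.mean(0) if len(q) else 0,cv2.minAreaRect(q[:,:2].astype(np.float32)*1000) if len(q) else 0)
y=R.from_quat(st['eef_rot']).as_matrix()[:,1]; print('jaw deg',np.degrees(np.arctan2(y[1],y[0])))
E
```

```text
clock: 2.1
tool_pos: [0.4747, 0.0989, 0.2575]
eef_rot: [0.141, 0.99, -0.0, -0.0]
contact_force: [-0.0, -0.4, 0.4]
opening: 1.0
clock: 2.6
tool_pos: [0.4747, -0.026, 0.2575]
eef_rot: [0.141, 0.99, -0.0, -0.0]
contact_force: [-0.2, 0.1, 0.2]
opening: 0.998
clock: 3.1
tool_pos: [0.4746, -0.151, 0.2575]
eef_rot: [0.141, 0.99, 0.0, -0.0]
contact_force: [1.0, 0.1, -0.3]
opening: 0.994
clock: 3.6
tool_pos: [0.4744, -0.2695, 0.2573]
eef_rot: [0.129, 0.992, -0.0, -0.0]
contact_force: [0.2, 1.0, -0.6]
opening: 0.998
[ 0.47394766 -0.27269329  0.25724933] [ 0.62876899  0.59585644 -0.31419371  1.80075167  0.25239145  0.78391268
  1.49495564] [ 0.40289784 -0.25109971  0.38407789]
[ 0.47445284 -0.29398677  6.00212356] 343.8963479355905 0.01247615069008586 2070
post 617 [ 0.47488507 -0.29421889  0.08131046] ((475.7494201660156, -294.6546325683594), (26.577919006347656, 28.30729103088379), 74.3558349609375)
jaw deg 75.02984393671507
```

View pics/w1.png

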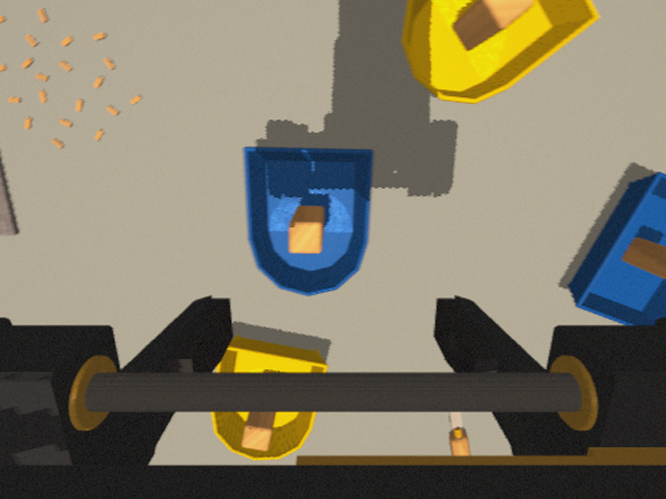

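The wrist view shows the blue arched tray at (310,220), its square edge parallel to the jaw line, and the post top at (305,238). The correction is about -0.9 units in y and -7.6 down.

```bash
python3 -m inch '[[0,-0.9,-0.5,0,88],[0,0,-1,0,88],[0,0,-1,0,88],[0,0,-1,0,88],[0,0,0,0,88]]' && python3 -m inch '[[0,0,0,0,88]]'; python3 - <<'E'
from h import *
st=r.get_state(); print(st['tool_pos'],(np.array([.475,-.294,.068])-st['tool_pos'])/.025)
E
```

```text
clock: 4.15
tool_pos: [0.4729, -0.2883, 0.1674]
eef_rot: [0.128, 0.992, 0.001, -0.003]
contact_force: [-0.1, 0.4, 0.6]
opening: 0.998
clock: 4.25
tool_pos: [0.475, -0.2893, 0.1703]
eef_rot: [0.128, 0.992, 0.0, -0.0]
contact_force: [-0.0, -0.6, -1.0]
opening: 0.999
[ 0.47502799 -0.28929462  0.17032101] [-1.11954931e-03 -1.88215133e-01 -4.09284055e+00]
```

```bash
python3 -m inch '[[0,-0.2,-1,0,88],[0,0,-1,0,88],[0,0,-1,0,88],[0,0,-1,0,60],[0,0,0,0,60]]' && python3 -m inch '[[0,0,0,0,20],[0,0,0,0,20],[0,0,0,0,20],[0,0,0,0,20],[0,0,0,0,20]]' 25; python3 -m inch '[[0,0,0,0,20],[0,0,0,0,20]]'
```

```text
clock: 4.75
tool_pos: [0.4744, -0.2943, 0.0692]
eef_rot: [0.128, 0.992, 0.0, -0.001]
contact_force: [-0.4, 0.7, -0.6]
opening: 0.838
clock: 5.25
tool_pos: [0.4753, -0.2951, 0.0709]
eef_rot: [0.128, 0.992, -0.0, 0.0]
contact_force: [0.3, -0.4, 0.3]
opening: 0.389
clock: 5.45
tool_pos: [0.4754, -0.2945, 0.0707]
eef_rot: [0.128, 0.992, 0.0, 0.0]
contact_force: [0.1, 2.8, 5.3]
opening: 0.318
```

Gripped at a 28 mm opening. Lifting 150 mm now.

```bash
python3 -m inch '[[0,0,0,0,20],[0,0,0.3,0,20],[0,0,0.7,0,20],[0,0,1,0,20],[0,0,1,0,20]]' 35 && python3 -m inch '[[0,0,1,0,20],[0,0,1,0,20],[0,0,0.7,0,20],[0,0,0.3,0,20],[0,0,0,0,20]]'; python3 - <<'E'
from h import *
s=snap('wrist'); save(s,'w2.png',f=1.3)
E
```

```text
clock: 5.95
tool_pos: [0.474, -0.2951, 0.1456]
eef_rot: [0.129, 0.992, 0.0, -0.001]
contact_force: [0.4, 0.2, -2.1]
opening: 0.316
clock: 6.45
tool_pos: [0.475, -0.2954, 0.2208]
eef_rot: [0.129, 0.992, -0.0, 0.0]
contact_force: [-0.4, -0.7, -3.5]
opening: 0.315
```

View pics/w2.png

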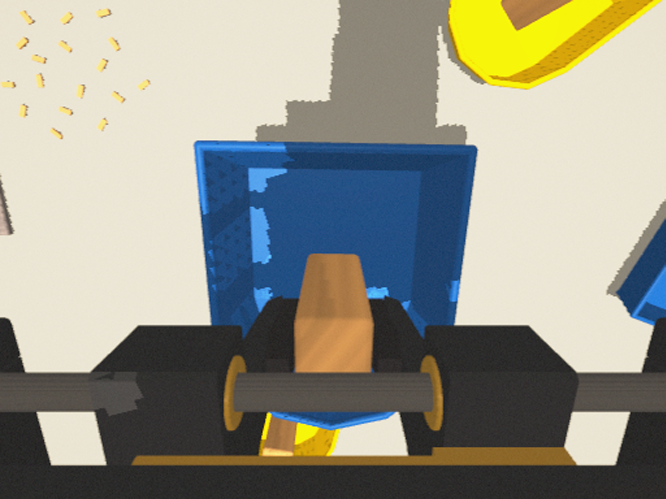

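The wrist view shows the tray held level, the post between the pads at (333,320). I carry it toward the bottom tray at about 150 mm underside height, turning +20° on the way.

```bash
python3 -m inch '[[0,0.3,0,0,20],[0,0.6,0,0,20],[0,1,0,0,20],[0,1,0,0,20],[0,1,0,0,20]]' && python3 -m inch '[[0,1,0,0.4,20],[0,1,0,0.4,20],[0,1,0,0.4,20],[0,1,0,0.4,20],[0,1,0,0.4,20]]' && python3 -m inch '[[0.2,1,0,0.4,20],[0.2,1,0,0.4,20],[0.2,1,0,0.4,20],[0.2,1,0,0.2,20],[0.2,1,0,0,20]]' && python3 -m inch '[[0.2,1,0,0,20],[0.2,1,0,0,20],[0.2,1,0,0,20],[0.2,1,0,0,20],[0,1,0,0,20]]' && python3 -m inch '[[0,1,0,0,20],[0,1,0,0,20],[0,0.7,0,0,20],[0,0.4,0,0,20],[0,0,0,0,20]]' && python3 -m inch '[[0,0,0,0,20],[0,0,0,0,20]]'
python3 - <<'E'
from h import *
st=r.get_state(); y=R.from_quat(st['eef_rot']).as_matrix()[:,1]; print(st['tool_pos'],st['q'],'tray yaw',np.degrees(np.arctan2(y[1],y[0]))-90)
s=snap('wrist'); save(s,'w3.png',f=1.3); P=cloud(s)
x,c,k=fit(P,(.52,.28),.1,.036,.153,.125); print('wrist',x,np.degrees(x[2]),c,k)
t=snap('top'); save(t,'t3.png',f=1.3)
E
```

```text
clock: 7.0
tool_pos: [0.4744, -0.1948, 0.2196]
eef_rot: [0.128, 0.992, 0.001, -0.001]
contact_force: [0.3, 0.1, -3.2]
opening: 0.316
clock: 7.5
tool_pos: [0.474, -0.0699, 0.2197]
eef_rot: [0.022, 1.0, 0.0, -0.001]
contact_force: [0.6, 0.5, -2.3]
opening: 0.317
clock: 8.0
tool_pos: [0.4988, 0.0549, 0.2197]
eef_rot: [-0.05, 0.999, 0.0, -0.001]
contact_force: [0.1, 0.3, -2.7]
opening: 0.314
clock: 8.5
tool_pos: [0.5191, 0.1797, 0.2196]
eef_rot: [-0.05, 0.999, 0.0, -0.001]
contact_force: [0.2, 0.2, -2.8]
opening: 0.317
clock: 9.0
tool_pos: [0.5192, 0.2567, 0.2199]
eef_rot: [-0.051, 0.999, 0.0, -0.0]
contact_force: [0.4, -0.6, -2.1]
opening: 0.313
clock: 9.2
tool_pos: [0.5202, 0.2531, 0.2201]
eef_rot: [-0.048, 0.999, -0.001, -0.0]
contact_force: [-0.0, -0.1, -2.1]
opening: 0.317
[0.52022089 0.25311866 0.22006618] [-0.34945275  0.68568066 -0.31384973  1.74415682  0.28992714  0.75862214
  0.85808447] tray yaw 5.5196643516493396
wrist [0.37075479 0.26423716 9.51698529] 545.2830909048473 0.0006329115854647724 618
```

View pics/w3.png

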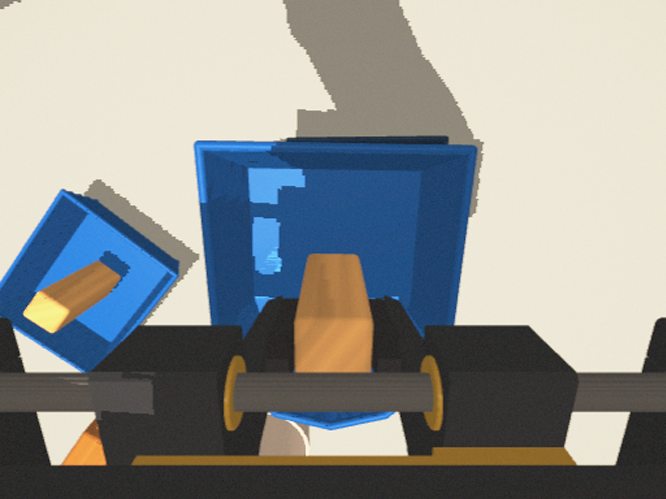

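The held tray covers most of the dark one. Only its square rim shows, at (288–448,138), parallel to the held tray's rim. The remaining shift is +1.0 in y. I lower to just above the rim and check from the side.

```bash
python3 -m inch '[[0,0.5,0,0,20],[0,0.5,0,0.1,20],[0,0,-0.6,0,20],[0,0,-1,0,20],[0,0,-1,0,20]]' && python3 -m inch '[[0,0,-0.8,0,20],[0,0,-0.4,0,20],[0,0,0,0,20],[0,0,0,0,20]]'
python3 - <<'E'
from h import *
st=r.get_state(); y=R.from_quat(st['eef_rot']).as_matrix()[:,1]; print(st['tool_pos'],'tray yaw',np.degrees(np.arctan2(y[1],y[0]))-90)
s=snap('scene'); t=snap('top')
c=[cv2.resize(np.array(a['pixels'])[v:v+110,u:u+110],None,fx=3.6,fy=3.6,interpolation=cv2.INTER_CUBIC) for a,u,v in((s,305,80),(t,95,140))]
cv2.imwrite('pics/pre.png',np.hstack(c)[:,:,::-1])
P=cloud(t)
# rim of the held tray in the top view
print(fit(P,(.52,.278),.12,.086,.14,.112)); print(fit(P,(.52,.278),.12,.036,.153,.125))
E
```

```text
clock: 9.8
tool_pos: [0.5202, 0.2822, 0.1549]
eef_rot: [-0.055, 0.998, 0.001, 0.001]
contact_force: [-0.3, -0.5, -2.3]
opening: 0.312
clock: 10.2
tool_pos: [0.5204, 0.281, 0.1259]
eef_rot: [-0.055, 0.999, 0.001, 0.001]
contact_force: [0.6, -0.3, -3.1]
opening: 0.312
[0.52036426 0.28101307 0.12586212] tray yaw 6.273827442238058
(array([0.51849971, 0.28845837, 6.47650521]), np.float64(0.0004670143621891697), 76)
(array([0.52113772, 0.27993487, 0.10920445]), np.float64(0.00017840238864439358), 152)
```

View pics/pre.png

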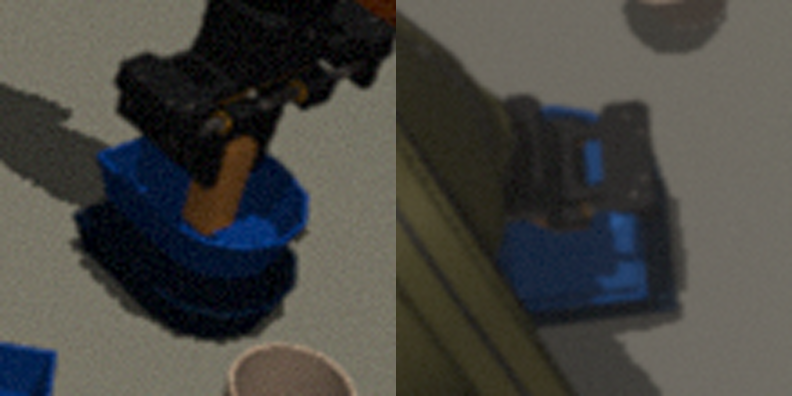

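Side view (left): the blue tray hovers just above the dark one, round ends the same way (round end near (250,330), square ends at upper left). The bottom tray refits to (0.521, 0.280, 6.3°) against the tool at (0.520, 0.281, 6.3°). Lowering slowly: about 51 mm remain.

```bash
python3 -m inch '[[0,0,-0.3,0,20],[0,0,-0.4,0,20],[0,0,-0.4,0,20],[0,0,-0.3,0,20],[0,0,0,0,20]]' && python3 -m inch '[[0,0,-0.2,0,20],[0,0,-0.2,0,20],[0,0,-0.1,0,20],[0,0,0,0,20],[0,0,0,0,20]]'; python3 -c "
from h import *; st=r.get_state(); print(st['tool_pos'],st['contact_force'])"
```

```text
clock: 10.8
tool_pos: [0.5191, 0.2795, 0.0886]
eef_rot: [-0.055, 0.999, -0.001, -0.001]
contact_force: [-0.6, -0.3, -2.8]
opening: 0.314
clock: 11.3
tool_pos: [0.5201, 0.2801, 0.0778]
eef_rot: [-0.054, 0.999, 0.0, 0.0]
contact_force: [0.2, 0.4, -3.2]
opening: 0.314
[0.52005252 0.28009317 0.07784718] [ 0.23035314  0.36475895 -3.18790036]
```

```bash
python3 -m inch '[[0,0,-0.06,0,20],[0,0,-0.05,0,20],[0,0,0,0,20],[0,0,0,0,20]]'; python3 -m inch '[[0,0,-0.04,0,20],[0,0,0,0,20],[0,0,0,0,20]]'
```

```text
clock: 11.7
tool_pos: [0.5202, 0.2801, 0.0751]
eef_rot: [-0.054, 0.999, 0.0, 0.0]
contact_force: [0.2, 0.8, -2.7]
opening: 0.318
clock: 12.0
tool_pos: [0.5203, 0.28, 0.0747]
eef_rot: [-0.054, 0.999, 0.0, 0.0]
contact_force: [-1.7, -0.9, 5.7]
opening: 0.315
```

Vertical force changed from -3 to +5.7 N, so it is on the floor. Opening gently, to 50 mm first, then rising.

```bash
python3 -m inch '[[0,0,0,0,30],[0,0,0,0,36],[0,0,0,0,45],[0,0,0,0,60],[0,0,0,0,60]]' && python3 -m inch '[[0,0,0,0,60],[0,0,0.3,0,60],[0,0,0.7,0,60],[0,0,1,0,60],[0,0,1,0,60]]' && python3 -m inch '[[0,0,1,0,60],[0,0,1,0,60],[-0.5,0,1,0,60],[-1,0,0.5,0,60],[-1,0,0,0,60]]' && python3 -m inch '[[-1,0,0,0,60],[-1,0,0,0,60],[-0.5,0,0,0,60],[0,0,0,0,60],[0,0,0,0,60]]'
python3 - <<'E'
from h import *
s=snap('wrist'); t=snap('scene')
a=cv2.resize(np.array(s['pixels']),(480,360)); b=cv2.resize(np.array(t['pixels'])[90:190,300:389],None,fx=3.6,fy=3.6,interpolation=cv2.INTER_CUBIC)
cv2.imwrite('pics/end.png',np.hstack([a,b[:,:320]])[:,:,::-1])
for n,q in(('wrist',s),('scene',t)):
    P=cloud(q); print(n,fit(P,(.52,.28),.12,.044,.14,.112))
    m=(abs(P[...,2]-.086)<.012)&(np.hypot(P[...,0]-.52,P[...,1]-.28)<.03); p=P[m]; print('post top',len(p),p.mean(0),np.percentile(p[:,2],[50,95]))
E
```

```text
clock: 12.5
tool_pos: [0.5199, 0.28, 0.0738]
eef_rot: [-0.054, 0.999, 0.0, -0.0]
contact_force: [-0.3, 0.8, -0.6]
opening: 0.655
clock: 13.0
tool_pos: [0.5198, 0.2799, 0.1501]
eef_rot: [-0.054, 0.999, -0.0, -0.0]
contact_force: [0.9, 0.7, -0.9]
opening: 0.681
clock: 13.5
tool_pos: [0.4579, 0.2807, 0.239]
eef_rot: [-0.054, 0.999, 0.001, 0.002]
contact_force: [-0.4, -0.1, 0.4]
opening: 0.68
clock: 14.0
tool_pos: [0.3961, 0.2802, 0.2368]
eef_rot: [-0.054, 0.999, 0.0, 0.001]
contact_force: [0.6, 0.1, 1.3]
opening: 0.682
wrist (array([0.51847312, 0.27879447, 6.38794297]), np.float64(0.025528537781595056), 1613)
post top 357 [0.5102844  0.27694772 0.08317274] [0.08473727 0.08648306]
scene (array([0.52089828, 0.27781819, 0.1065856 ]), np.float64(0.009766537381910563), 531)
post top 115 [0.52254985 0.27531747 0.08301837] [0.08461959 0.08703401]
```

View pics/end.png

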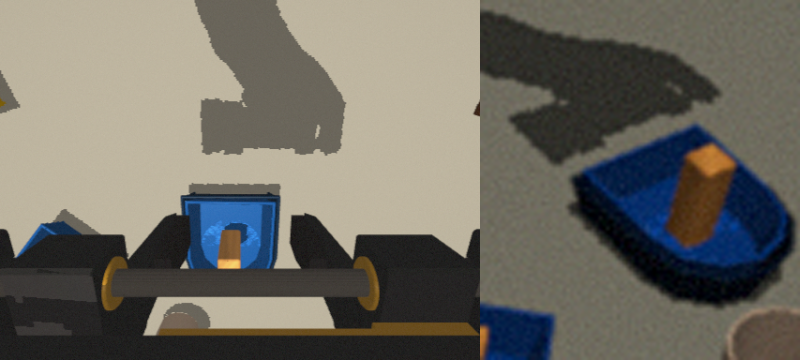

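The picture shows the blue tray nested in the dark one, round end in round end (right view, round end near (750,270)). The rims are even, the post top is at about z = 0.086 (82 + 4 mm), and the gripper is clear. Handing in.

```bash
python3 -c "
from plant import r
st=r.get_state(); print(st['clock'],st['contact_force']); print(r.finish_job())"
```

```text
14.1 [-0.3024315   0.15485803 -0.56882098]
the job is handed in; nothing more can be done
None
```

I picked up the blue arched tray by its handle, turned it about 21°, and lowered it into the bottom tray, round end over round end. I released it once the wrist force showed it resting on the floor, moved the gripper clear, and handed in at 14.1 s; no verdict was reported.

- **Seated:** the last pictures show it nested with even rims. The post top stands at about 86 mm, which is the seated height.
- **Fit:** the tray's rim now fits at about (0.520, 0.278), yaw 6°. The bottom tray was at (0.520, 0.279), yaw 6°, before the move.
- **Disagreement:** the wrist and scene cameras differ by about 2 mm and 0.1° on the tray's rim. In the same views the post-top means differ by about 12 mm along x, probably because parts of the post's sides were counted.
- **Not checked:** I did not measure the rectangular tray and the cup again at the end. I saw no contact with either, and the force readings on the carry showed only the tray's weight.

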